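# Close the dust port with its bayonet cap and hold it shut

## Robot

A 6-joint arm with a two-finger parallel gripper is mounted at the origin on a cart in front of the work surface, level with it; the furniture and walls round the work are solid. World frame = base frame: x ahead of the robot, y to its left, z up, the work surface at z = 0. Lengths are in mm, angles in rad, forces in N, time in s.
With the tool pointing down it reaches from about 275 to 1000 mm from the base axis. Payload 8.4 kg.
Tool frame: the origin (TCP) lies midway between the tips of the shut fingers; the grasp point (between the pads) lies 19 mm behind it; z points along the fingers, y is the line along which they close (so a half turn about z gives the same grasp; the last joint's range is limited). The gripper opens to 85 mm and grips with 20 to 120 N. Pads are 22 mm wide; open, the fingers measure 114 mm over their backs; the gripper's body (76 mm by 85 mm) begins 54 mm behind the grasp point. The pads swing forward as they close: fully open they stand 13 mm farther back than shut.
Start: joints at [1.34, 0.353, 1.633, -0, 1.155, -0.002], TCP at [141.754, 608.715, 231.281] pointing down, gripper open.
Joint ranges: [-2.63, 2.63], [-0.92, 2.1], [0.06, 2.66], [-1.3, 4.44], [0, 2.69], [-3.02, 3.02]. Speed limits (rad/s): [2.22, 2.22, 2.79, 3.14, 3.14, 3.14].

## Interface

Orientations are given as [roll, pitch, yaw] about the fixed x, y, z axes, in that order (R = Rz(yaw) Ry(pitch) Rx(roll)).
In Python, from rig import monitor, imaging, r gives the robot as it stands.
- The arm moves only by the tool drive_tool, never from a script. Its argument "plan" is a list of rows, each an object of numbers: "x", "y", "z": the shift along the tool's x, y, z in units of 50 mm (1.0 is 50 mm); "ax", "ay", "az": the turn, a rotation vector about the tool's x, y, z in units of 6 degrees (1.0 is 6 degrees); "hand": the finger opening in mm, from 0 to 85.4. In form: [{"x": .., "y": .., "z": .., "ax": .., "ay": .., "az": .., "hand": ..}, ...]. A call has 1 to 8 rows; each row is the pose to reach, as a shift and turn from the pose commanded when the call began, along the tool's axes at that moment; what a row does not reach only later rows make up. A row lasts 1/10 s, in which the tool goes at most 50 mm and 8.59 degrees, less where a joint would pass 70% of its speed; a pose out of reach is approached as far as the arm can. A call with a gripper value outside its range is refused whole. The fingers move at their own pace and stop on an object; "grip_force" is the grip in N (left out, the last holds). Time passes only in rows, so rows that repeat a pose let the fingers close. It gives the time, the measured TCP pose, the force, the opening and the grip force at its end, in the units of the state.
- monitor.sense(): the state, without advancing time (a new reading comes with each control period).
- imaging.grab_frame(name): name is "scene" or "top" or "wrist"; returns the picture (400x640x3 uint8, red, green, blue); there is no depth.
- imaging.camera_info(name): a dict with "mtx" (3x3 intrinsics, pixels), "dist" ([k1, k2, p1, p2, k3] as OpenCV has them; the pictures are not rectified), "R" (3x3) and "t" (3): a world point X has camera coordinates R X + t. Camera axes: x right, y down, z forward; pixel columns grow to the right and rows downward; lengths in mm; the calibration is good to about 2 mm. A picture is of the moment at which its call begins: read the wrist's pose just before it. camera_info takes no time and is no camera call; for the wrist camera it gives the pose at the moment of the call.
- r.sign_off(): hands the job in; it is judged then, once.
The state is a dict: "clock": time; "qpos": joint angles; "qvel": joint speeds; "joint_efforts": joint torques, N m; "eef_pos": TCP position; "tcp_rot": TCP orientation; "contact_force": force on the tool from outside, world axes, zero at the start; "wrist_torque": the same for the moment, N m; "opening": opening from 0.0 (shut) to 1.0 (fully open); "grasp_force": force on a finger pad.
Only numpy, scipy, OpenCV 4.12 (cv2) and the standard library are available. Lean on these libraries where they do the work, as an engineer would, in place of code of your own. Each camera call takes 0.05 s, during which the arm holds its last target. There are 200 camera calls.

## Task

Close the dust port on the bench with its red bayonet blanking cap: set the cap upright on the raised mouth with its lugs in the two marked gates, push it fully home against the spring, then turn it a quarter turn clockwise (seen from above) to the stop. Finish while still gripping the cap, holding it pushed in and turned to the stop; do not let it go. Leave the loupe, the polish pot and the brush where they are.

Things in the scene. Friction and masses are not known exactly. Their poses are not given: they have to be found in the camera images.
- cap_grip (a point): Centre of the upright black wing grip of the loose cap, which starts standing upright on the bench on its stub. The wing is a flat-faced bar 38 mm long (along this point's x), 14 mm thick (along y), 34 mm tall; this point lies 44 mm above the underside of the stub, 21 mm above the flange's top, 13 mm below the wing's top. z is up the cap's axis.
- cap_seat (a point): Centre of the underside of the cap's red round flange (54 mm across, 5 mm thick), 18 mm above the bottom of the stub and 26 mm below cap_grip; same axes as cap_grip. Fully home, this point meets port_mouth.
- port_mouth (a point): Centre of the port's mouth, level with its rim, 70 mm above the bench. z up; x runs through the two opposite gates, slots about 10 mm wide, marked yellow on and outside the rim. Bore 34 mm. The cap enters with its x along this x (either way round), meets the spring plunger with its flange 12 mm above the rim, and is fully home when the flange lies on the rim; pushing it home takes about 7 N.
- port: The dust port, fixed to the bench: upright grey pedestal, foot 90 mm across, column 60 mm across with an aluminium rim; origin at the centre of its foot, axes as port_mouth. The lugs turn under an 8 mm thick lip, 3 mm below it when the cap is home: clockwise from above only, to a stop about 1.4 rad from the gates. No detent: let go, the spring turns it back.
- port_ring (a joint): Turn of the port's orange spring ring, driven by the lugs once the cap is home: 0 at rest, growing as the cap turns clockwise (from above), 1.2 rad at the stop. The lugs meet it after about 0.2 rad of turn. Its spring resists with up to about 0.14 N m at the stop, besides friction.
- port_plunger (a joint): Depth of the brass spring plunger in the mouth: 0 at rest (6 mm below the rim), 0.012 m with the cap fully home.
- cap: The whole cap, 57 mm tall, about 0.13 kg; origin at the centre of the stub's underside, axes as cap_grip. The steel stub is 30 mm across, 18 mm long; at its bottom two lugs, 5 mm wide and 7 mm tall, stick out along +x and -x (in line with the wing) to 44 mm over all. Two yellow dashes on the flange show their line. The same after a half turn.
- loupe_mid (a point): Middle of a small stand loupe, black over clear, 42 mm across, 40 mm high. To be left alone.
- polish_pot_mid (a point): Middle of a round cream and dark red polish pot, 63 mm across, 34 mm high. To be left alone.
- brush_wide: Flat dusting brush, 204 mm long, 53 mm wide, 13 mm high, lying before the drawer unit. To be left alone.
Not all that is in view belongs to the job. Leave any blue look-alike of the cap alone.

How it is judged (in metres and radians):
On the way, in this order (a step that is already met when the one before it is completed fails the run):
1. the cap stands in the mouth with its lugs in the gates (z of cap_seat in the frame of port_mouth below 0.014 m and horizontal distance between cap_seat and port_mouth below 0.005 m and angle between the x axis of cap_seat and the x axis of port_mouth, either way round below 0.3 rad).
2. the cap is pushed in far enough to turn, not yet turned (z of cap_seat in the frame of port_mouth below 0.0045 m and horizontal distance between cap_seat and port_mouth below 0.005 m and value of joint port_ring below 0.5 rad).
At the end, for the whole second after the job is handed in: The cap sits upright (within 0.1 rad) and central (4 mm) in the mouth with its flange within 4.5 mm of the rim, plunger pressed by over 7 mm, the spring ring turned over 1.0 of its 1.2 rad (cap over 1.05 rad from the gates), and the fingers still grip the cap (over 2 N) (z of cap_seat in the frame of port_mouth below 0.0045 m and horizontal distance between cap_seat and port_mouth below 0.004 m and angle between cap_seat's own z axis and vertical below 0.1 rad and value of joint port_ring above 1 rad and angle between the x axis of cap_seat and the x axis of port_mouth, either way round above 1.05 rad and value of joint port_plunger above 0.007 m and contact force between the fingers and cap above 2 N); the arm keeps its last pose, push and grip.
It fails at once if the loupe, polish pot or brush is shoved by more than 20 mm (distance of any of loupe_mid, polish_pot_mid, brush_wide from where it was at the start of the episode above 0.02 m).
It also fails if it takes over 48 s, if anything falls off the work surface, if the arm or the gripper's body presses on something with over 40 N, if the wrist force passes 120 N, or if a joint passes its speed limit or range.

## Working session

There is one attempt and no reset: what is moved stays moved. The work goes in short steps, Python scripts to look and compute and a tool call to move; the robot and the scene stay as the last step left them, time stands still between calls to the robot, and variables do not carry over. Pictures are saved under pics/ and viewed, at most 10 in all, crops included, and the job is handed in when it is done.

Besides the shell and the picture viewer there is one more tool, called after ">>>" by a JSON object that holds its "api" and its "payload", one argument or row to a line. drive_tool: Moves the arm, as the interface text tells. Its arguments: {"type":"object","properties":{"plan":{"type":"array","items":{"type":"object","properties":{"x":{"type":"number"},"y":{"type":"number"},"z":{"type":"number"},"ax":{"type":"number"},"ay":{"type":"number"},"az":{"type":"number"},"hand":{"type":"number"}}}},"grip_force":{"type":"number"}},"required":["plan"]}

```bash
mkdir -p pics; ls; python3 - <<'E'
from rig import monitor, imaging, r
import cv2,numpy as np
print(monitor.sense())
for n in("scene","top"):
    im=imaging.grab_frame(n);cv2.imwrite(f"pics/{n}0.png",im[:,:,::-1]);print(imaging.camera_info(n))
E
```

```text
pics
{'clock': 0.0, 'qpos': array([ 1.33960616e+00,  3.53677559e-01,  1.63414005e+00,  2.60925562e-05,
        1.15519906e+00, -2.38808990e-03]), 'qvel': array([-0.00031039,  0.00070727, -0.00119458,  0.0011852 , -0.00154702,
       -0.00169417]), 'joint_efforts': array([ 3.70820799e-04, -6.05263209e+01, -3.42064047e+01,  2.07451353e-04,
        9.33819363e-03,  2.92282346e-05]), 'eef_pos': array([141.63137292, 608.24685198, 230.54078294]), 'tcp_rot': array([-3.14016869e+00, -2.72570254e-05,  2.91278001e+00]), 'contact_force': array([-0.06251692, -0.26311646,  0.1262338 ]), 'wrist_torque': array([-0.01478269, -0.08099226,  0.01812093]), 'grasp_force': 0.0, 'opening': 1.0014201072151685}
{'mtx': array([[437.39838247,   0.        , 328.26600401],
       [  0.        , 437.39838247, 198.67537418],
       [  0.        ,   0.        ,   1.        ]]), 'dist': array([-0.1138779,  0.       ,  0.       ,  0.       ,  0.       ]), 'R': array([[-0.80408457, -0.59427344,  0.01694372],
       [-0.44644442,  0.58475251, -0.67731225],
       [ 0.3926008 , -0.55218075, -0.73550053]]), 't': array([482.8051715 , 272.91669332, 692.98967342])}
{'mtx': array([[386.68325575,   0.        , 325.1537516 ],
       [  0.        , 386.68325575, 202.20267779],
       [  0.        ,   0.        ,   1.        ]]), 'dist': array([-0.08971628,  0.        ,  0.        ,  0.        ,  0.        ]), 'R': array([[ 0.01549227, -0.99982935, -0.01006325],
       [-0.98258389, -0.01335963, -0.18533868],
       [ 0.18517261,  0.01275931, -0.98262317]]), 't': array([ 49.44063411, 609.98706228, 823.80423228])}
```

View pics/scene0.png

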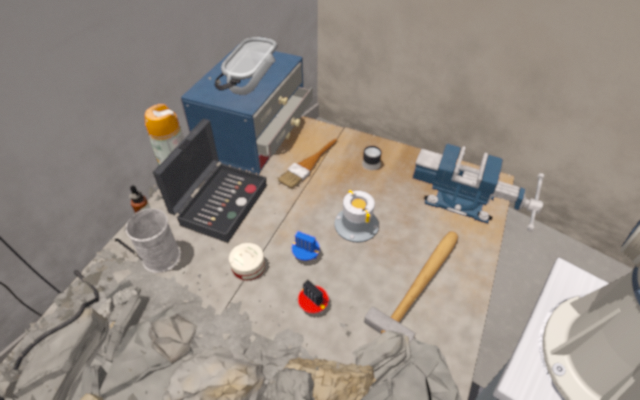

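View pics/top0.png

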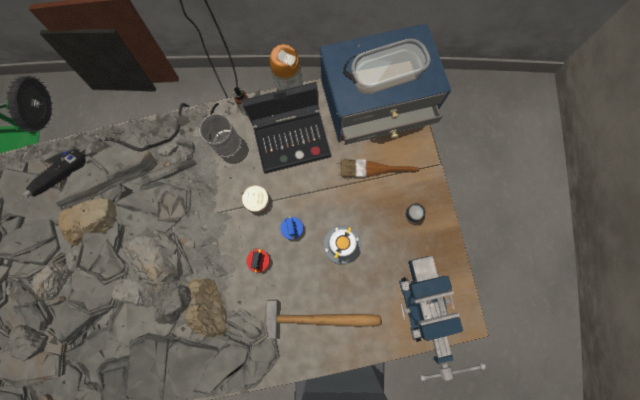

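Scene: red cap at (313,297), port at (358,212), blue decoy at (306,247). Top: red cap (258,260), port (342,243), blue cap (292,228), loupe (415,213), pot (256,199). I'll take enlarged crops.

```bash
cat > h.py <<'E'
from rig import monitor, imaging, r
import cv2,numpy as np
def ray(ci,uv,z):
    p=cv2.undistortPoints(np.array([[uv]],float),ci['mtx'],ci['dist'])[0,0]
    d=ci['R'].T@np.array([p[0],p[1],1]);c=-ci['R'].T@ci['t']
    return c+d*(z-c[2])/d[2]
def proj(ci,X):
    return cv2.projectPoints(np.array(X,float).reshape(-1,1,3),cv2.Rodrigues(ci['R'])[0],ci['t'],ci['mtx'],ci['dist'])[0][:,0]
E
python3 - <<'E'
from h import *
t=imaging.camera_info("top")
for n,uv,z in(("cap",(258,262),23),("port",(342,243),70),("blue",(292,228),23),("pot",(256,199),34),("loupe",(415,213),40)):print(n,ray(t,uv,z))
s=imaging.camera_info("scene")
print(ray(s,(313,299),23),ray(s,(359,203),70))
print(proj(t,[141,608,230]),proj(s,[141,608,230]))
a=cv2.imread("pics/top0.png")[210:280,230:370];b=cv2.imread("pics/scene0.png")[180:320,280:400]
cv2.imwrite("pics/c0.png",cv2.resize(a,None,fx=5.7,fy=5.7,interpolation=cv2.INTER_CUBIC))
E
```

```text
cap [472.59132301 212.13873829  23.        ]
port [515.86646623  19.62225708  70.        ]
blue [553.08260038 135.50675132  23.        ]
pot [619.04808595 221.55647843  34.        ]
loupe [ 589.82523931 -150.09470597   40.        ]
[474.22181455 215.36570129  23.        ] [513.85471506  20.74635644  70.        ]
[[ 20.80612404 431.41845908]] [[342.87581932 697.16353272]]
```

View pics/c0.png

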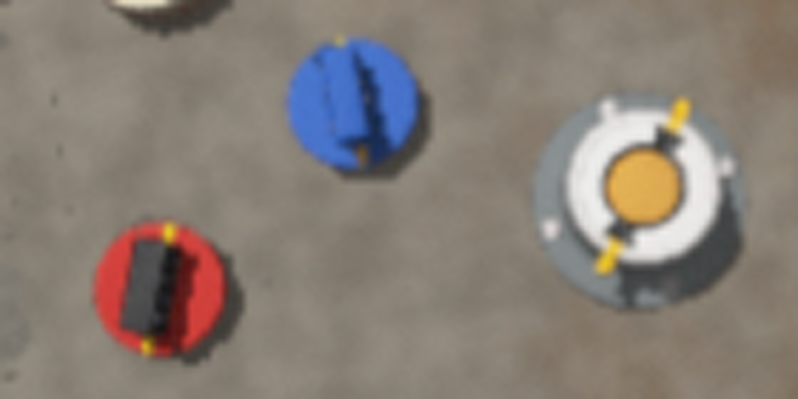

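The top crop shows the cap's dashes at crop (169,232) and (147,347), with the flange centre at (160,289). The port rim centre is (644,186), with gate marks at (682,108) and (605,265).

```bash
cat >> h.py <<'E'
from scipy.spatial.transform import Rotation as Ro
def go(target,yaw):
    s=monitor.sense();R=Ro.from_euler('xyz',s['tcp_rot'])
    d=R.inv().apply(np.array(target)-s['eef_pos'])/50
    T=Ro.from_euler('xyz',[np.pi,0,yaw])
    rv=np.degrees((R.inv()*T).as_rotvec())/6
    print("t",s['clock'],"pos",s['eef_pos'].round(1),"rot",s['tcp_rot'].round(4),"q",s['qpos'].round(2),"op",s['opening'],"\n F",s['contact_force'].round(1),s['wrist_torque'].round(2),s['grasp_force'],"\nxyz",d.round(3),"rv",rv.round(3))
E
python3 - <<'E'
from h import *
t=imaging.camera_info("top")
f=lambda u,v:(u/5.7+229.6,v/5.7+209.6)
an=lambda p,q,z:(lambda a:np.arctan2(a[1],a[0]))(ray(t,f(*p),z)-ray(t,f(*q),z))
print("cap",ray(t,f(160,289),23),an((169,232),(147,347),23))
print("port",ray(t,f(644,186),70),an((682,108),(605,265),70))
go([473,214,200],np.pi-.19)
E
```

```text
cap [476.48310002 213.0767769   23.        ] -0.14898390024573255
port [517.57700256  18.35290941  70.        ] -0.44679934628211065
t 0.1 pos [141.6 608.3 230.6] rot [-3.1403 -0.      2.9128] q [ 1.34  0.35  1.63  0.    1.16 -0.  ] op 1.0002401976112356 
 F [ 0.4 -0.4  0.7] [ 0.03  0.03 -0.02] 0.0 
xyz [-8.243 -6.176  0.62 ] rv [-0.012 -0.    -0.371]
```

>>> {"api": "drive_tool", "payload": {
  "plan": [
    {"x":-8.3,"y":-6.2,"hand":85},
    {"x":-8.3,"y":-6.2,"hand":85},
    {"x":-8.3,"y":-6.2,"hand":85},
    {"x":-8.3,"y":-6.2,"hand":85},
    {"x":-8.3,"y":-6.2,"hand":85},
    {"x":-8.3,"y":-6.2,"hand":85},
    {"x":-8.3,"y":-6.2,"hand":85},
    {"x":-8.3,"y":-6.2,"hand":85}
  ]
}}

```text
invalid input
```

>>> {"api": "drive_tool", "payload": {
  "plan": [
    {"x":-0.8,"y":-0.6,"z":0,"ax":0,"ay":0,"az":0,"hand":85},
    {"x":-1.6,"y":-1.2,"z":0,"ax":0,"ay":0,"az":0,"hand":85},
    {"x":-2.4,"y":-1.8,"z":0,"ax":0,"ay":0,"az":0,"hand":85},
    {"x":-3.2,"y":-2.4,"z":0,"ax":0,"ay":0,"az":0,"hand":85},
    {"x":-4.0,"y":-3.0,"z":0,"ax":0,"ay":0,"az":0,"hand":85},
    {"x":-4.8,"y":-3.6,"z":0,"ax":0,"ay":0,"az":0,"hand":85},
    {"x":-5.6,"y":-4.2,"z":0,"ax":0,"ay":0,"az":0,"hand":85},
    {"x":-6.4,"y":-4.8,"z":0,"ax":0,"ay":0,"az":0,"hand":85}
  ]
}}

```text
clock: 0.9
eef_pos: [399.8, 300.6, 231.2]
tcp_rot: [3.142, -0.0, 2.913]
contact_force: [0.9, 1.7, 0.9]
opening: 0.993
grasp_force: 0.0
```

>>> {"api": "drive_tool", "payload": {
  "plan": [
    {"x":-0.7,"y":-0.5,"z":0.2,"ax":0,"ay":0,"az":0,"hand":60},
    {"x":-1.4,"y":-1.0,"z":0.5,"ax":0,"ay":0,"az":-0.3,"hand":60},
    {"x":-1.86,"y":-1.37,"z":0.8,"ax":0,"ay":0,"az":-0.55,"hand":60},
    {"x":-1.86,"y":-1.37,"z":0.8,"ax":0,"ay":0,"az":-0.55,"hand":60},
    {"x":-1.86,"y":-1.37,"z":0.8,"ax":0,"ay":0,"az":-0.55,"hand":60}
  ]
}}

```text
clock: 1.4
eef_pos: [473.8, 214.0, 190.8]
tcp_rot: [-3.141, -0.001, 2.968]
contact_force: [0.4, 0.1, -0.4]
opening: 0.702
grasp_force: 0.0
```

```bash
python3 - <<'E'
from h import *
go([475,213,190],2.97)
ci=imaging.camera_info("wrist");im=imaging.grab_frame("wrist");cv2.imwrite("pics/w1.png",im[:,:,::-1])
np.savez("w1.npz",**ci);print(proj(ci,[[475,213,23],[475,213,57]]))
E
```

```text
t 1.4 pos [473.8 214.  190.8] rot [-3.1410e+00 -1.4000e-03  2.9682e+00] q [ 0.42  0.24  1.9   0.    1.01 -0.98] op 0.7024140402943728 
 F [ 0.4  0.1 -0.4] [ 0.05 -0.01  0.05] 0.0 
xyz [-0.027 -0.015  0.015] rv [-0.006 -0.013 -0.017]
[[312.28201247 175.98076448]
 [312.13318899 185.02624307]]
```

View pics/w1.png

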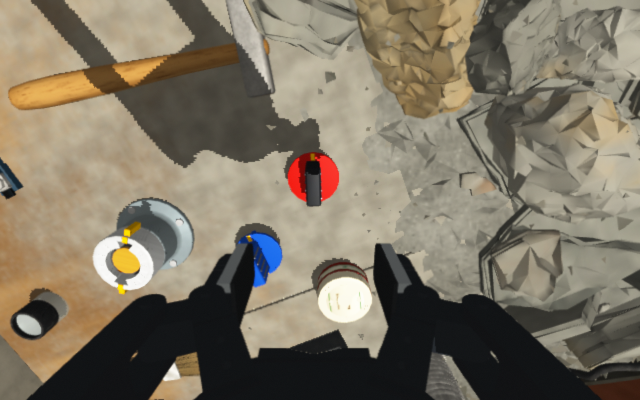

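The wrist view shows the red cap at (313,178) and the port rim around (125,258). The wing looks vertical in the image, so it is aligned with the tool. I'll enlarge both.

```bash
python3 - <<'E'
import cv2,numpy as np
a=cv2.imread("pics/w1.png")
c=cv2.resize(a[143:213,283:348],None,fx=6,fy=6,interpolation=cv2.INTER_CUBIC)
p=cv2.resize(a[215:300,82:147],None,fx=6,fy=6,interpolation=cv2.INTER_CUBIC)
o=np.zeros((510,790,3),np.uint8);o[:420,:390]=c;o[:,400:]=p
cv2.imwrite("pics/w1c.png",o)
E
```

```text
(no output)
```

View pics/w1c.png

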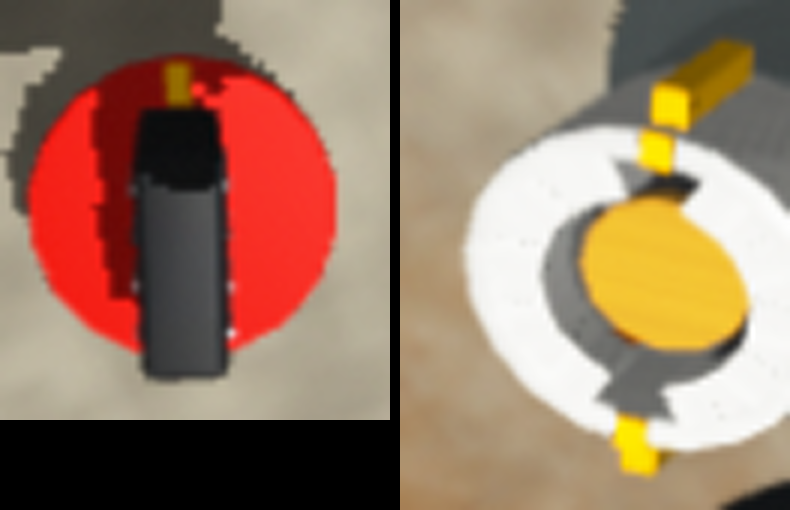

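```bash
python3 - <<'E'
from h import *
from scipy.optimize import least_squares
ci=dict(np.load("w1.npz"));a=cv2.imread("pics/w1.png").astype(int)
def fit(mask,z,box,keep):
    m=np.zeros_like(mask);y0,y1,x0,x1=box;m[y0:y1,x0:x1]=mask[y0:y1,x0:x1]
    cs,_=cv2.findContours(m,0,1);c=cv2.convexHull(max(cs,key=cv2.contourArea))[:,0]
    c=np.array([p for p in c if keep(p)]);W=np.array([ray(ci,p,z)[:2] for p in c])
    s=least_squares(lambda q:np.hypot(*(W-q[:2]).T)-q[2],[*W.mean(0),28],loss='soft_l1')
    return s.x,len(c),np.abs(s.fun).max()
b,g,rr=a[...,0],a[...,1],a[...,2]
print("rim",fit(((b>190)&(g>190)).astype(np.uint8),70,(225,300,85,160),lambda p:True))
print("flange",fit(((rr>100)&(g<60)).astype(np.uint8),23,(145,213,280,345),lambda p:p[1]<193))
c=lambda x,y:(283+(x+.5)/6-.5,143+(y+.5)/6-.5)
p=lambda x,y:(82+(x-400+.5)/6-.5,215+(y+.5)/6-.5)
K=[ray(ci,c(*q),57) for q in((140,185),(225,185),(228,372),(145,375))]
print("wing",np.mean(K,0)); d=K[0]+K[1]-K[2]-K[3];print(np.linalg.norm(d)/2,np.arctan2(d[1],d[0]))
A=ray(ci,p(656,152),70);B=ray(ci,p(632,432),70);d=A-B
print("gates",(A+B)/2,np.linalg.norm(d),np.arctan2(d[1],d[0]))
D=ray(ci,c(178,85),23);print("dash",D)
E
```

```text
rim (array([518.00328626,  19.28384071,  28.6276596 ]), 18, np.float64(1.1994650815204935))
flange (array([476.3522217 , 213.10113212,  26.24080691]), 20, np.float64(0.5837897771653253))
wing [479.34813876 213.3748108   57.        ]
30.603152645114406 2.988621909052941
gates [518.09823613  17.33752281  70.        ] 53.55445100809594 2.700989281407348
dash [455.20835583 216.45108279  23.        ]
```

>>> {"api": "drive_tool", "payload": {
  "plan": [
    {"x":-0.05,"y":-0.01,"z":0.7,"ax":0,"ay":0,"az":-0.19,"hand":45},
    {"x":-0.05,"y":-0.01,"z":1.5,"ax":0,"ay":0,"az":-0.19,"hand":45},
    {"x":-0.05,"y":-0.01,"z":2.3,"ax":0,"ay":0,"az":-0.19,"hand":45},
    {"x":-0.05,"y":-0.01,"z":2.9,"ax":0,"ay":0,"az":-0.19,"hand":45},
    {"x":-0.05,"y":-0.01,"z":3.22,"ax":0,"ay":0,"az":-0.19,"hand":45},
    {"x":-0.05,"y":-0.01,"z":3.22,"ax":0,"ay":0,"az":-0.19,"hand":30},
    {"x":-0.05,"y":-0.01,"z":3.22,"ax":0,"ay":0,"az":-0.19,"hand":30}
  ],
  "grip_force": 60
}}

```text
clock: 2.15
eef_pos: [476.4, 214.7, 31.0]
tcp_rot: [3.141, 0.0, 2.991]
contact_force: [-0.0, -0.2, 0.2]
opening: 0.351
grasp_force: 0.0
```

```bash
python3 - <<'E'
from h import *
go([476.5,213.2,29],2.988)
E
```

```text
t 2.15 pos [476.4 214.7  31. ] rot [3.1413e+00 4.0000e-04 2.9915e+00] q [ 0.42  0.48  1.99  0.    0.67 -1.  ] op 0.35069474360929 
 F [-0.  -0.2  0.2] [ 0.03  0.03 -0.03] 0.0 
xyz [-0.006 -0.029  0.039] rv [0.003 0.004 0.033]
```

>>> {"api": "drive_tool", "payload": {
  "plan": [
    {"x":0,"y":-0.03,"z":0.02,"ax":0,"ay":0,"az":0,"hand":20},
    {"x":0,"y":-0.03,"z":0.02,"ax":0,"ay":0,"az":0,"hand":8},
    {"x":0,"y":-0.03,"z":0.02,"ax":0,"ay":0,"az":0,"hand":8},
    {"x":0,"y":-0.03,"z":0.02,"ax":0,"ay":0,"az":0,"hand":8},
    {"x":0,"y":-0.03,"z":0.02,"ax":0,"ay":0,"az":0,"hand":8},
    {"x":0,"y":-0.03,"z":0.02,"ax":0,"ay":0,"az":0,"hand":8}
  ],
  "grip_force": 60
}}

```text
clock: 2.75
eef_pos: [477.1, 212.7, 30.7]
tcp_rot: [3.14, 0.002, 2.99]
contact_force: [-1.1, 0.4, 7.2]
opening: 0.149
grasp_force: 59.4
```

```bash
python3 - <<'E'
from h import *
go([477,213.2,150],2.988)
E
```

```text
t 2.75 pos [477.1 212.7  30.7] rot [3.1401e+00 1.9000e-03 2.9900e+00] q [ 0.42  0.48  2.    0.    0.66 -1.  ] op 0.14932299228862797 
 F [-1.1  0.4  7.2] [0.17 0.24 0.05] 59.42485570907593 
xyz [-2.000e-03  1.300e-02 -2.386e+00] rv [0.014 0.018 0.019]
```

>>> {"api": "drive_tool", "payload": {
  "plan": [
    {"x":0,"y":0,"z":-0.5,"ax":0,"ay":0,"az":0,"hand":8},
    {"x":0,"y":0,"z":-1.2,"ax":0,"ay":0,"az":0,"hand":8},
    {"x":-0.2,"y":-0.5,"z":-2.0,"ax":0,"ay":0,"az":0.4,"hand":8},
    {"x":-0.5,"y":-1.3,"z":-2.0,"ax":0,"ay":0,"az":1.0,"hand":8},
    {"x":-0.8,"y":-2.1,"z":-2.0,"ax":0,"ay":0,"az":1.6,"hand":8},
    {"x":-1.1,"y":-2.9,"z":-2.0,"ax":0,"ay":0,"az":2.2,"hand":8},
    {"x":-1.4,"y":-3.71,"z":-2.0,"ax":0,"ay":0,"az":2.77,"hand":8},
    {"x":-1.4,"y":-3.71,"z":-2.0,"ax":0,"ay":0,"az":2.77,"hand":8}
  ],
  "grip_force": 60
}}

```text
clock: 3.55
eef_pos: [518.4, 14.0, 130.1]
tcp_rot: [-3.141, 0.002, 2.694]
contact_force: [0.3, -0.0, -1.4]
opening: 0.151
grasp_force: 58.9
```

```bash
python3 - <<'E'
from h import *
ci=imaging.camera_info("wrist");im=imaging.grab_frame("wrist")[:,:,::-1].copy();np.savez("w2.npz",**ci)
go([518,18.6,130],2.70)
sc=imaging.grab_frame("scene")[:,:,::-1]
print(proj(ci,[[518,18.6,70],[518,18.6,100]]))
o=np.zeros((400,640+0,3),np.uint8);o[:]=im
cv2.imwrite("pics/w2.png",o);cv2.imwrite("pics/s2.png",sc)
E
```

```text
t 3.6 pos [517.9  16.  129.9] rot [3.1412e+00 1.1000e-03 2.6961e+00] q [ 0.03  0.31  1.95 -0.    0.87 -1.1 ] op 0.14984620667623375 
 F [ 0.4  0.3 -1.5] [-0.    0.03 -0.04] 58.8839453458786 
xyz [ 0.02   0.048 -0.002] rv [ 0.003  0.01  -0.038]
[[318.30392038 208.84611475]
 [319.0460216  226.21489366]]
```

View pics/w2.png

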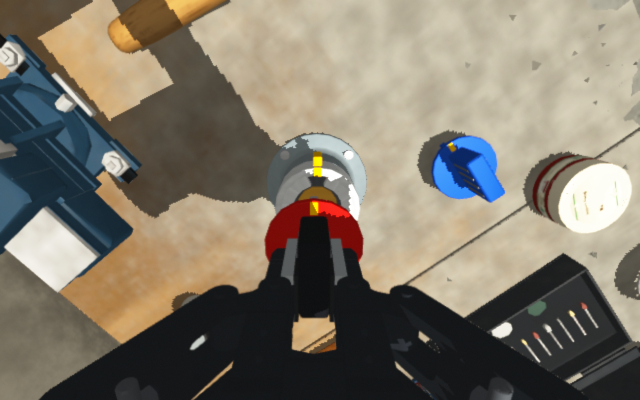

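The rim and gate (317,165) sit ahead of the held cap's dash (315,208), and the orientations agree. I'll correct the offset and measure the flange and rim relative to each other.

>>> {"api": "drive_tool", "payload": {
  "plan": [
    {"x":0.02,"y":0.05,"z":0,"ax":0,"ay":0,"az":-0.04,"hand":8},
    {"x":0.02,"y":0.05,"z":0,"ax":0,"ay":0,"az":-0.04,"hand":8},
    {"x":0.02,"y":0.05,"z":0,"ax":0,"ay":0,"az":-0.04,"hand":8},
    {"x":0.02,"y":0.05,"z":0,"ax":0,"ay":0,"az":-0.04,"hand":8}
  ]
}}

```text
clock: 4.05
eef_pos: [517.5, 21.8, 129.3]
tcp_rot: [-3.142, -0.0, 2.706]
contact_force: [-0.2, -0.5, -0.9]
opening: 0.156
grasp_force: 58.9
```

```bash
python3 - <<'E'
from h import *
ci=imaging.camera_info("wrist");im=imaging.grab_frame("wrist")[:,:,::-1].copy();np.savez("w3.npz",**ci);cv2.imwrite("pics/w3.png",im)
go([518,18.6,130],2.70)
R=Ro.from_euler('xyz',monitor.sense()['tcp_rot']);tp=monitor.sense()['eef_pos']
# predicted outlines: rim (r 30, z70), bore, flange top if centred at TCP axis
th=np.linspace(0,2*np.pi,120,endpoint=False)
big=cv2.resize(im[110:290,210:420],None,fx=3.3,fy=3.3,interpolation=cv2.INTER_CUBIC)
def draw(c,z,rad,col):
    q=proj(ci,[[c[0]+rad*np.cos(t),c[1]+rad*np.sin(t),z] for t in th])
    for u,v in q: cv2.circle(big,(int((u-210+.5)*3.3),int((v-110+.5)*3.3)),1,col,-1)
draw((518,18.6),70,30,(0,255,0));draw((518,18.6),70,17,(0,255,0));draw((518,18.6),0,45,(0,255,0))
draw(tp[:2],tp[2]-12.7+5,27,(255,0,255))
cv2.imwrite("pics/w3c.png",big)
E
```

```text
t 4.1 pos [517.5  21.6 129.3] rot [-3.1415e+00 -1.0000e-04  2.7057e+00] q [ 0.04  0.32  1.95 -0.    0.87 -1.1 ] op 0.15152929262372128 
 F [ 0.6 -0.5 -0.9] [ 0.01 -0.04  0.04] 58.887044191360474 
xyz [-0.034 -0.05  -0.015] rv [-0.001 -0.001  0.054]
```

View pics/w3c.png

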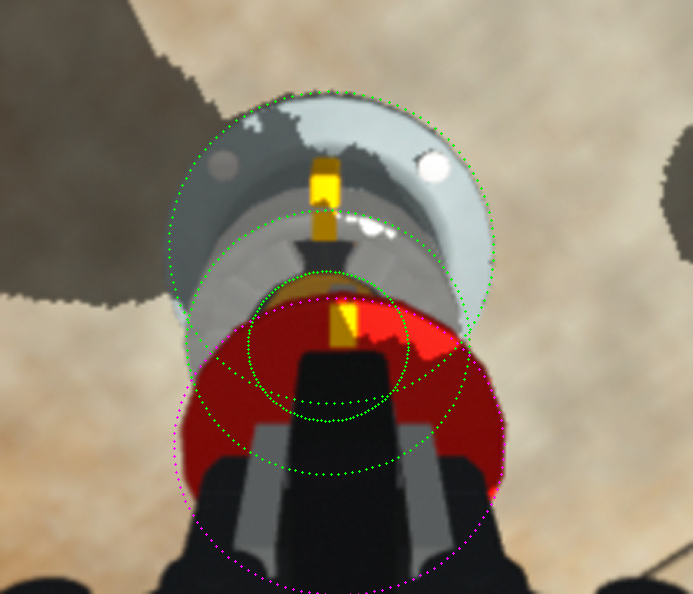

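Using the overlay (rim/gate centreline at crop x≈325, cap centreline ≈344), I'll shift about -3.4 mm in tool y and descend until the stub just enters the mouth.

>>> {"api": "drive_tool", "payload": {
  "plan": [
    {"x":-0.02,"y":-0.068,"z":0,"ax":0,"ay":0,"az":0.05,"hand":8},
    {"x":-0.03,"y":-0.068,"z":0.0,"ax":0,"ay":0,"az":0.05,"hand":8},
    {"x":-0.03,"y":-0.068,"z":0.2,"ax":0,"ay":0,"az":0.05,"hand":8},
    {"x":-0.03,"y":-0.068,"z":0.4,"ax":0,"ay":0,"az":0.05,"hand":8},
    {"x":-0.03,"y":-0.068,"z":0.5,"ax":0,"ay":0,"az":0.05,"hand":8},
    {"x":-0.03,"y":-0.068,"z":0.56,"ax":0,"ay":0,"az":0.05,"hand":8},
    {"x":-0.03,"y":-0.068,"z":0.6,"ax":0,"ay":0,"az":0.05,"hand":8},
    {"x":-0.03,"y":-0.068,"z":0.6,"ax":0,"ay":0,"az":0.05,"hand":8}
  ]
}}

```text
clock: 4.9
eef_pos: [517.4, 17.2, 99.0]
tcp_rot: [-3.141, -0.0, 2.699]
contact_force: [-0.1, 0.5, -1.7]
opening: 0.152
grasp_force: 58.9
```

```bash
python3 - <<'E'
from h import *
go([517.7,18.0,95],2.70)
E
```

```text
t 4.9 pos [517.4  17.2  99. ] rot [-3.1414e+00 -4.0000e-04  2.6992e+00] q [ 0.03  0.36  1.97 -0.    0.81 -1.1 ] op 0.15208512876615266 
 F [-0.1  0.5 -1.7] [-0.11 -0.05 -0.07] 58.89753699302673 
xyz [0.001 0.017 0.08 ] rv [-0.002 -0.004 -0.008]
```

>>> {"api": "drive_tool", "payload": {
  "plan": [
    {"x":0,"y":0.01,"z":0.03,"ax":0,"ay":0,"az":0,"hand":8},
    {"x":0,"y":0.01,"z":0.06,"ax":0,"ay":0,"az":0,"hand":8},
    {"x":0,"y":0.01,"z":0.09,"ax":0,"ay":0,"az":0,"hand":8},
    {"x":0,"y":0.01,"z":0.12,"ax":0,"ay":0,"az":0,"hand":8},
    {"x":0,"y":0.01,"z":0.12,"ax":0,"ay":0,"az":0,"hand":8}
  ]
}}

```text
clock: 5.4
eef_pos: [517.8, 17.7, 93.3]
tcp_rot: [3.141, 0.0, 2.699]
contact_force: [-0.2, 0.5, 0.5]
opening: 0.151
grasp_force: 59.3
```

```bash
python3 - <<'E'
from h import *
go([517.7,18.0,82.7],2.70)
E
```

```text
t 5.4 pos [517.8  17.7  93.3] rot [3.1415e+00 2.0000e-04 2.6992e+00] q [ 0.03  0.37  1.97  0.    0.8  -1.1 ] op 0.1514079746681166 
 F [-0.2  0.5  0.5] [0.02 0.01 0.03] 59.255733489990234 
xyz [0.005 0.004 0.212] rv [ 0.001  0.002 -0.008]
```

It has entered freely and is touching the plunger. Next I push it home.

>>> {"api": "drive_tool", "payload": {
  "plan": [
    {"x":0,"y":0,"z":0.04,"ax":0,"ay":0,"az":0,"hand":8},
    {"x":0,"y":0,"z":0.08,"ax":0,"ay":0,"az":0,"hand":8},
    {"x":0,"y":0,"z":0.12,"ax":0,"ay":0,"az":0,"hand":8},
    {"x":0,"y":0,"z":0.16,"ax":0,"ay":0,"az":0,"hand":8},
    {"x":0,"y":0,"z":0.19,"ax":0,"ay":0,"az":0,"hand":8},
    {"x":0,"y":0,"z":0.21,"ax":0,"ay":0,"az":0,"hand":8},
    {"x":0,"y":0,"z":0.22,"ax":0,"ay":0,"az":0,"hand":8},
    {"x":0,"y":0,"z":0.22,"ax":0,"ay":0,"az":0,"hand":8}
  ]
}}

```text
clock: 6.2
eef_pos: [517.9, 17.7, 82.7]
tcp_rot: [3.141, 0.0, 2.699]
contact_force: [-3.4, -0.2, 9.7]
opening: 0.153
grasp_force: 60.7
```

```bash
python3 - <<'E'
from h import *
go([517.7,18.0,82.7],2.70)
E
```

```text
t 6.2 pos [517.9  17.7  82.7] rot [3.1415e+00 2.0000e-04 2.6992e+00] q [ 0.03  0.39  1.98  0.    0.77 -1.1 ] op 0.15286616800250044 
 F [-3.4 -0.2  9.7] [0.03 0.36 0.02] 60.65337538719177 
xyz [0.006 0.004 0.   ] rv [ 0.001  0.002 -0.008]
```

>>> {"api": "drive_tool", "payload": {
  "plan": [
    {"x":0.006,"y":0,"z":0.015,"ax":0,"ay":0,"az":0,"hand":8},
    {"x":0.006,"y":0,"z":0.015,"ax":0,"ay":0,"az":0.5,"hand":8},
    {"x":0.006,"y":0,"z":0.015,"ax":0,"ay":0,"az":1.2,"hand":8},
    {"x":0.006,"y":0,"z":0.015,"ax":0,"ay":0,"az":2,"hand":8},
    {"x":0.006,"y":0,"z":0.015,"ax":0,"ay":0,"az":3,"hand":8},
    {"x":0.006,"y":0,"z":0.015,"ax":0,"ay":0,"az":4,"hand":8},
    {"x":0.006,"y":0,"z":0.015,"ax":0,"ay":0,"az":4,"hand":8}
  ],
  "grip_force": 90
}}

```text
clock: 6.9
eef_pos: [518.6, 17.6, 82.8]
tcp_rot: [3.14, 0.002, 2.277]
contact_force: [-1.5, -1.4, 16.5]
opening: 0.145
grasp_force: 88.7
```

```bash
python3 - <<'E'
from h import *
go([517.7,18.0,82.7],1.29)
E
```

```text
t 6.9 pos [518.6  17.6  82.8] rot [3.1401e+00 1.8000e-03 2.2770e+00] q [ 0.03  0.39  1.98 -0.    0.77 -0.67] op 0.14534405192306013 
 F [-1.5 -1.4 16.5] [-0.31  0.41 -0.1 ] 88.69606375694275 
xyz [ 0.018 -0.008  0.001] rv [2.200e-02 8.000e-03 9.425e+00]
```

>>> {"api": "drive_tool", "payload": {
  "plan": [
    {"x":0,"y":0,"z":0,"ax":0,"ay":0,"az":1.2,"hand":8},
    {"x":0,"y":0,"z":0,"ax":0,"ay":0,"az":2.4,"hand":8},
    {"x":0,"y":0,"z":0,"ax":0,"ay":0,"az":3.6,"hand":8},
    {"x":0,"y":0,"z":0,"ax":0,"ay":0,"az":4.8,"hand":8},
    {"x":0,"y":0,"z":0,"ax":0,"ay":0,"az":6,"hand":8},
    {"x":0,"y":0,"z":0,"ax":0,"ay":0,"az":7.2,"hand":8},
    {"x":0,"y":0,"z":0,"ax":0,"ay":0,"az":8,"hand":8},
    {"x":0,"y":0,"z":0,"ax":0,"ay":0,"az":8,"hand":8}
  ]
}}

```text
clock: 7.7
eef_pos: [517.7, 17.2, 82.7]
tcp_rot: [3.141, 0.001, 1.44]
contact_force: [-5.8, -4.4, 20.2]
opening: 0.148
grasp_force: 89.3
```

```bash
python3 - <<'E'
from h import *
go([517.9,17.7,82.7],1.29)
E
```

```text
t 7.7 pos [517.7  17.2  82.7] rot [3.1410e+00 9.0000e-04 1.4402e+00] q [ 0.03  0.39  1.98 -0.    0.77  0.16] op 0.14794799545709406 
 F [-5.8 -4.4 20.2] [-0.73  0.96 -0.13] 89.28202271461487 
xyz [0.01  0.004 0.   ] rv [0.006 0.008 1.434]
```

Turned 1.26 rad. The last part goes to the stop, with a little lateral relief.

>>> {"api": "drive_tool", "payload": {
  "plan": [
    {"x":0,"y":-0.006,"z":0,"ax":0,"ay":0,"az":0.6,"hand":8},
    {"x":0,"y":-0.006,"z":0,"ax":0,"ay":0,"az":1.1,"hand":8},
    {"x":0,"y":-0.006,"z":0,"ax":0,"ay":0,"az":1.5,"hand":8},
    {"x":0,"y":-0.006,"z":0,"ax":0,"ay":0,"az":1.5,"hand":8},
    {"x":0,"y":-0.006,"z":0,"ax":0,"ay":0,"az":1.5,"hand":8}
  ]
}}

```text
clock: 8.2
eef_pos: [517.6, 17.3, 82.8]
tcp_rot: [3.14, 0.001, 1.286]
contact_force: [-3.8, -3.9, 19.7]
opening: 0.145
grasp_force: 89.1
```

```bash
python3 - <<'E'
from h import *
im=imaging.grab_frame("wrist")[:,:,::-1]
cv2.imwrite("pics/w4.png",cv2.resize(im[110:310,200:440],None,fx=2.5,fy=2.5,interpolation=cv2.INTER_CUBIC))
go([517.9,17.7,82.7],1.29)
E
```

```text
t 8.25 pos [517.6  17.3  82.7] rot [3.1405e+00 6.0000e-04 1.2859e+00] q [ 0.03  0.39  1.98 -0.    0.77  0.32] op 0.142414812066753 
 F [-5.2 -4.2 18.4] [-0.67  0.85  0.03] 89.13989782333374 
xyz [0.01  0.003 0.001] rv [ 0.011  0.006 -0.039]
```

View pics/w4.png

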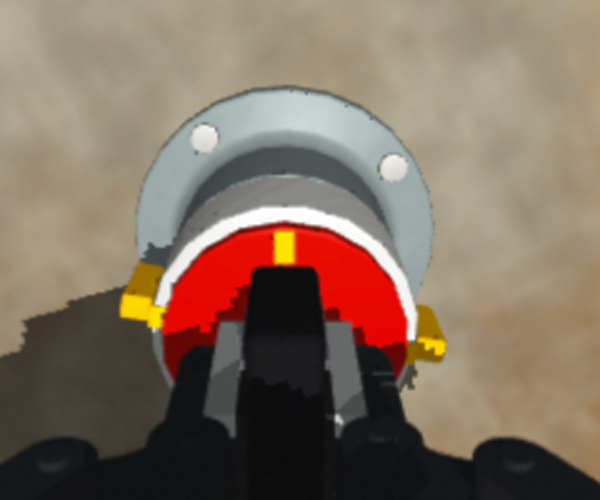

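The flange lies on the rim and the dash is in line with the wing. The cap has turned about 1.41 rad from the gates and is still held pushed in, so I'm handing in.

```bash
python3 -c "
from rig import r
print(r.sign_off())"
```

```text
the job is handed in; nothing more can be done
None
```

I handed the job in with the cap seated in the port, pushed home and turned about 1.41 rad clockwise to the stop, still gripped at about 89 N; the hand-in returned no verdict.

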